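Open the evening compartment of a locking pill organiser and lock it again

TASK

It is time for the evening pills. On the locking pill organiser, press the end of the lock rocker nearer the robot fully down to unlock (the rocker is at the organiser's left-hand end, seen from the robot), press the latch key in front of the third lid from the rocker so that this lid springs open and stands up, then press the rocker's far end fully down to lock the other three lids, which must stay shut throughout. Only press with the fingertips: leave the organiser standing where it is, pick nothing up, and leave the other things on the shelf undisturbed.

Things in the scene. Friction and masses are not known exactly. Their poses are not given: they have to be found in the camera images.
- organiser: white plastic pill organiser, 0.6 to 0.9 kg, loose on a steel shelf whose top is 50 mm above the work surface; 100 mm deep (x), 232 long (y), lid tops 36.5 high. Origin: centre of its underside; x away from the robot (hinge side), y to the lock rocker at its left end seen from the robot, z up. Four clear lids at y = +47, +1, -45, -91 mm (1st to 4th from the rocker; the pips on each lid count the same), a grey latch key before each
- lock_front (a point): press point on the near half of the grey lock rocker: top face, 20 mm in front (organiser -x) of its pivot at organiser x 0, y +93, z 26 mm; moves with it. The rocker is a shallow V, each half 30 x 30 mm. This half is raised at the start, sloping up 0.44 rad to the front; fully down its top is level, 30 mm above the organiser's underside, the rim around it 23 mm
- lock_rear (a point): press point on the far half of the lock rocker, 20 mm behind (+x) the pivot, mirror image of lock_front; level and 30 mm above the organiser's underside when fully down (locked)
- key3_top (a point): top of the 3rd latch key from the rocker (organiser x -34, y -45, z 34 mm); moves with it. Keys: 34 mm wide (y), x -47 to -17 mm, 46 mm apart; at rest sloping up to the front (z 30 to 37 mm), pivot at x -16, z 14; fully down level at z 29 mm, taking 4 to 10 N; spring back. The lid lets go at two thirds of the travel. While locked, a bar stops all keys after about 1 mm
- lock (a joint): lock rocker, rad: +0.22 near end fully down (unlocked), -0.22 far end fully down (locked). Starts locked or nearly so. Stays where it is left, held by friction; needs 2 to 4 N near its end
- lid3 (a joint): lid of the third compartment from the rocker, rad: 0 shut, 1.75 fully open (standing up, leaning a little back). Hinged at the back (organiser x +45, z 34 mm), reaching forward to x -8 mm; springs open by itself within a second once its key is pressed, and stays open
- lid1 (a joint): lid of the first compartment, next to the rocker: same values; stays shut
- lid2 (a joint): lid of the second compartment: same values; stays shut
- lid4 (a joint): lid of the fourth compartment, farthest from the rocker: same values; stays shut
- paperweight: glass ball, 64 mm across, with a small flat foot, 61 mm high, loose; origin centre of its underside
- roller: wooden massage roller lying on the shelf in front of the organiser, loose: a 115 mm handle along its x and an 84 mm axle with four ridged wheels across the +x end, 36 mm high, x from -85 to +54 mm; origin on the shelf under it
- bike_light: silver bike light, a 60 mm tube 36 mm thick on a black foot, 42 mm high, along its x, loose, in front of the organiser; origin centre of its underside
- tumbler: glass tumbler, 66 mm across, 78 mm high, loose; origin centre of its underside
- pill_bottle: amber pill bottle, 42 mm across, 74 mm high, loose; origin centre of its underside
- cream_jar: white jar with a metal lid, 54 mm across, 42 mm high, loose; origin centre of its underside

How it is judged:
By the outcome, as a careful person would: the job done as asked, in the order asked, and still so for the second after the job is handed in, with the robot touching nothing.
It also fails if it takes over 48 s, if anything falls off the work surface, if the arm or the gripper's body presses on something with over 40 N, if the wrist force passes 120 N, or if a joint passes its speed limit or range.

ROBOT

A 7-joint arm with a two-finger parallel gripper is mounted at the origin on the work surface. World frame = base frame: x ahead of the robot, y to its left, z up, the work surface at z = 0. Lengths are in m, angles in rad, forces in N, time in s.
With the tool pointing down it reaches from about 0.425 to 0.925 m from the base axis. Payload 6.8 kg.
Tool frame: the origin (TCP) lies midway between the tips of the shut fingers; the grasp point (between the pads) lies 19 mm behind it; z points along the fingers, x is the direction in which the jaws open and shut, and the axes are right-handed (so a half turn about z gives the same grasp; the last joint's range is limited). The gripper opens to 85 mm and grips with 20 to 120 N. Pads are 22 mm wide; open, the fingers measure 114 mm over their backs; the gripper's body (76 mm by 85 mm) begins 54 mm behind the grasp point. The pads swing forward as they close: fully open they stand 13 mm farther back than shut.
Start: joints at [-1.32, 0.477, 0.022, 1.555, -0.011, 1.109, -0.083], TCP at [0.237, 0.632, 0.231] pointing down, gripper open.
Joint ranges: [-2.96, 2.96], [-0.34, 2.1], [-1.41, 1.46], [0.24, 2.44], [-1.37, 4.51], [0.17, 1.92], [-2.96, 2.96]. Speed limits (rad/s): [2.39, 2.39, 3.14, 3.14, 3.14, 3.14, 3.14].

INTERFACE

Orientations are given as a unit quaternion [w, x, y, z].
In Python, from station import bot, imaging, nets gives the robot as it stands. The module is installed in compiled form; this text tells all that it offers.
- The arm moves only by the tool apply_moves, never from a script. Its argument "moves" is text: rows parted by semicolons, each of 7 numbers parted by spaces: the gripper command: -1 is fully open, 1 is shut, values between are in proportion, then the shift along the tool's x, y, z normalised to -1 to 1, where 1 is 120 mm, then the turn, a rotation vector about the tool's x, y, z normalised to -1 to 1, where 1 is 4 degrees. In form: hand dx dy dz rx ry rz; .... A call has 1 to 12 rows; each row shifts and turns the commanded pose from where the row before left it, along the tool's axes as they then stand; what a row does not reach is not made up. A row lasts 1/12 s, in which the tool goes at most 41.7 mm and 7.16 degrees, less where a joint would pass 70% of its speed; a pose out of reach is approached as far as the arm can. A call with a number of a shift or a turn outside -1 to 1 is refused whole. A call with a gripper value outside its range is refused whole. The fingers move at their own pace and stop on an object; "force" is the grip in N (left out, the last holds). Time passes only in rows, so rows that do not move let the fingers close. It gives the time, the measured TCP pose, the force and the opening at its end, in the units of the state.
- bot.get_obs(): the state, without advancing time (a new reading comes with each control period).
- imaging.read_camera(name): name is "scene" or "top"; returns a dict with "image" (480x640x3 uint8, red, green, blue), "fx", "fy", "cx", "cy" (pixels), "view" (4x4, takes a point from world to camera coordinates). Camera axes: x right, y down, z forward; pixel columns grow to the right and rows downward; lengths in m; the calibration is good to about 2 mm. A picture is of the moment at which its call begins. There is no depth.
- bot.hand_in(): hands the job in, once; it reports no verdict.
Trained networks look in a picture, given as the dict that the camera call returned (one of the last four; its "shot" number tells which), for a name from the list of things; names that differ only in an ending like _2 or _b are one class to them, and where a whole thing is asked for, a point or a joint stands for the part that bears it (a point fixed in the world has none). Each returns a list of dicts, best first, with "score" (0 to 1); they miss things now and then, are a little off and sometimes report something else, mostly with a low value. They report only what shows in the picture. A call takes as long as a camera call.
- nets.spot_in(picture, name): "rect" ([left, top, right, bottom] in pixels, round what is visible of it).
- nets.outline_of(picture, name): "region" (480x640 bool, what is visible of it) and "rect" ([left, top, right, bottom] in pixels, round what is visible of it).
- nets.spot_point(picture, name): "location" ([column, row] in pixels: a listed point, or the origin of a listed thing).
The state is a dict: "t": time; "q": joint angles; "joint_vel": joint speeds; "joint_torque": joint torques, N m; "eef_pos": TCP position; "tool_rot": TCP orientation; "contact_force": force on the tool from outside, world axes, zero at the start; "torque": the same for the moment, N m; "gripper_width": opening from 0.0 (shut) to 1.0 (fully open).
Only numpy, scipy, OpenCV 4.12 (cv2) and the standard library are available. Lean on these libraries where they do the work, as an engineer would, in place of code of your own. Each camera call takes 0.05 s, during which the arm holds its last target.

## Working session

There is one attempt and no reset: what is moved stays moved. The work goes in short steps, Python scripts to look and compute and a tool call to move; the robot and the scene stay as the last step left them, time stands still between calls to the robot, and variables do not carry over. Pictures are saved under pics/ and viewed, and the job is handed in when it is done.

Besides the shell and the picture viewer there is one more tool, called as name(argument=value, ...) on one line, values as JSON. apply_moves: Moves the arm, as the interface text tells. Scaled input: -1 to 1 covers 120 mm each way for a shift and 4 degrees each way for a turn. Its arguments: {"type":"object","properties":{"moves":{"type":"string"},"force":{"type":"number"}},"required":["moves"]}

```bash
mkdir -p pics; cat > h.py <<'E'
import numpy as np, cv2
from station import bot, imaging, nets
def save(p,n,crop=None,s=1):
    im=cv2.cvtColor(p['image'],cv2.COLOR_RGB2BGR)
    if crop: 
        a,b,c,d=crop; im=im[b:d,a:c]
    if s!=1: im=cv2.resize(im,None,fx=s,fy=s,interpolation=cv2.INTER_CUBIC)
    cv2.imwrite('pics/'+n,im)
def ray(p,uv):
    V=np.array(p['view']);R=V[:3,:3];t=V[:3,3]
    d=R.T@np.array([(uv[0]-p['cx'])/p['fx'],(uv[1]-p['cy'])/p['fy'],1]); return -R.T@t,d
def atz(p,uv,z):
    o,d=ray(p,uv); return o+d*(z-o[2])/d[2]
def proj(p,X):
    V=np.array(p['view']);c=V[:3,:3]@np.array(X)+V[:3,3]
    return np.array([p['fx']*c[0]/c[2]+p['cx'],p['fy']*c[1]/c[2]+p['cy']])
def tri(ps,uvs):
    A=np.zeros((3,3));b=np.zeros(3)
    for p,u in zip(ps,uvs):
        o,d=ray(p,u);d=d/np.linalg.norm(d);M=np.eye(3)-np.outer(d,d);A+=M;b+=M@o
    return np.linalg.solve(A,b)
E
python3 - <<'E'
from h import *
np.set_printoptions(precision=4,suppress=True)
o=bot.get_obs(); print(o)
P={n:imaging.read_camera(n) for n in('scene','top')}
for n,p in P.items():
    save(p,n+'0.png'); print(n,p['fx'],p['cx'],p['cy'],np.array(p['view']).tolist())
    for k in ['organiser','lock_front','lock_rear','key3_top','lid3','lid1','lid4','roller','bike_light','paperweight','tumbler','pill_bottle','cream_jar']:
        for r in nets.spot_point(p,k)[:2] if not k.startswith('lid') else nets.spot_in(p,k)[:2]:
            print(n,k,round(r['score'],2),r.get('location',r.get('rect')), atz(p,r['location'],.08 if k in('lock_front','lock_rear','key3_top') else .05) if 'location' in r else '')
E
```

```text
{'t': 0.0, 'q': array([-1.3201,  0.4778,  0.0223,  1.5565, -0.0115,  1.1093, -0.0831]), 'joint_vel': array([-0.0006,  0.0004, -0.0001, -0.0006, -0.0002,  0.0011, -0.    ]), 'joint_torque': array([  0.0009, -59.6465,   1.6082, -28.1194,   0.0124,   0.0096,
         0.    ]), 'eef_pos': array([0.2368, 0.6315, 0.2303]), 'tool_rot': array([ 0.0006,  0.8219,  0.5696, -0.0007]), 'contact_force': array([-0.3801,  0.1961,  0.6388]), 'torque': array([ 0.0424, -0.0008,  0.0081]), 'gripper_width': 1.000123207680891}
scene 591.6979438691296 321.7313956425358 242.5742706526808 [[-0.5980692141671323, 0.8014438066774282, 0.001019707753275839, 0.2888498222123811], [0.5729990253061071, 0.42848352577049925, -0.6986229205669774, -0.28715241466462327], [-0.56034394086468, -0.4172405695539149, -0.7154893256049071, 1.4337813158096786], [0.0, 0.0, 0.0, 1.0]]
scene organiser 0.97 [249.1, 209.7] [ 0.5467 -0.1279  0.05  ]
scene lock_front 0.93 [281.2, 219.8] [ 0.555  -0.0388  0.08  ]
scene lock_rear 0.71 [262.7, 233.7] [ 0.6027 -0.0423  0.08  ]
scene key3_top 0.74 [252.9, 172.8] [ 0.4838 -0.1702  0.08  ]
scen
[... 1446 characters left out ...]
.2] 
top lid3 0.85 [415.1, 223.3, 453.6, 267.0] 
top lid1 0.88 [507.2, 254.6, 546.5, 301.2] 
top lid1 0.85 [415.1, 223.3, 453.6, 267.0] 
top lid4 0.88 [507.2, 254.6, 546.5, 301.2] 
top lid4 0.85 [415.1, 223.3, 453.6, 267.0] 
top roller 0.73 [467.6, 354.5] [ 0.4276 -0.1401  0.05  ]
top roller 0.52 [577.7, 312.1] [ 0.4888 -0.3052  0.05  ]
top bike_light 0.73 [385.3, 339.4] [ 0.45   -0.0198  0.05  ]
top paperweight 0.62 [508.9, 200.4] [ 0.6579 -0.2113  0.05  ]
top tumbler 0.88 [335.8, 205.5] [0.6513 0.0517 0.05  ]
top pill_bottle 0.55 [577.1, 310.3] [ 0.4914 -0.3045  0.05  ]
top pill_bottle 0.28 [392.6, 261.1] [ 0.566  -0.0329  0.05  ]
top cream_jar 0.55 [435.0, 187.0] [ 0.6793 -0.0997  0.05  ]
```

```bash
python3 - <<'E'
from h import *
P={n:imaging.read_camera(n) for n in('scene','top')}
save(P['scene'],'s1.png',(140,110,360,310),3.5); save(P['top'],'t1.png',(320,160,610,390),2.7)
E
```

```text
(no output)
```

View pics/s1.png

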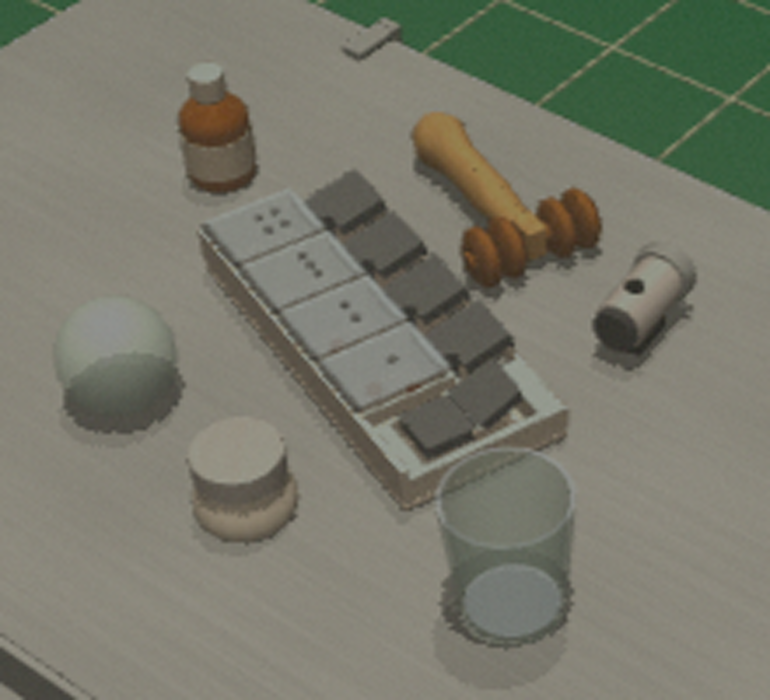

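View pics/t1.png

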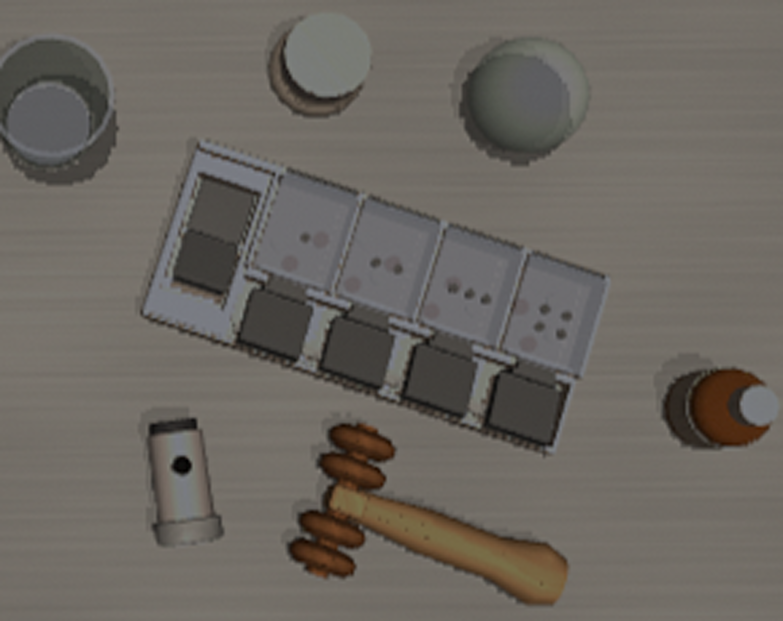

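```bash
cat > fit.py <<'E'
from h import *
from scipy.optimize import least_squares
np.set_printoptions(precision=4,suppress=True)
P={n:imaging.read_camera(n) for n in('scene','top')}
S=[((200,230),(45,-114,36)),((243,268),(45,-68,36)),((283,315),(45,-22,36)),((322,362),(45,24,36)),((358,408),(45,70,36)),
((290,190),(-8,-114,36)),((325,232),(-8,-68,36)),((362,280),(-8,-22,36)),((403,322),(-8,24,36)),((450,375),(-8,70,36)),
((565,438),(-50,116,0)),((407,508),(50,116,0))]
T=[((607,275),(48,-115,35)),((525,250),(48,-68,35)),((445,224),(48,-22,35)),((363,195),(48,24,35)),((580,376),(-8,-114,36)),((213,234),(0,93,26)),((143,315),(-50,116,23)),((200,143),(50,116,23))]
D=[('scene',np.array(u)/3.5+[140,110],np.array(x)/1e3) for u,x in S]+[('top',np.array(u)/2.7+[320,160],np.array(x)/1e3) for u,x in T]
def W(q,x):
    c,s=np.cos(q[2]),np.sin(q[2]); return np.array([q[0]+c*x[0]-s*x[1],q[1]+s*x[0]+c*x[1],.05+x[2]])
def f(q,sel=None): return np.concatenate([proj(P[n],W(q,x))-u for n,u,x in D if sel in(None,n)])
for sel in(None,'scene','top'):
    r=least_squares(f,[.555,-.127,-.3],args=(sel,),loss='soft_l1'); print(sel,r.x,np.round(f(r.x,sel).reshape(-1,2),1).tolist())
    if sel is None:q=r.x
for n,x in dict(lf=(-20,93,35),lr=(20,93,30),k3=(-34,-45,34),k2=(-34,1,34)).items():
    w=W(q,np.array(x)/1e3); print(n,w,[proj(P[c],w) for c in P])
np.save('q.npy',q)
E
python3 fit.py
```

```text
None [ 0.5508 -0.1266 -0.3302] [[0.9, -1.8], [-0.8, -0.1], [-1.1, -0.4], [-0.6, -0.1], [1.4, 1.3], [-0.8, 0.2], [0.2, 0.3], [1.1, -0.8], [1.4, 0.5], [0.6, -0.7], [1.2, 0.8], [-0.6, 3.1], [2.1, 0.7], [1.1, -0.4], [0.1, -0.9], [0.0, -0.1], [1.0, -0.0], [-0.6, 2.2], [-0.4, -0.3], [-0.5, -0.5]]
scene [ 0.5508 -0.1274 -0.3275] [[0.5, -1.9], [-1.1, -0.2], [-1.4, -0.5], [-0.8, -0.2], [1.2, 1.1], [-1.2, 0.1], [-0.2, 0.1], [0.8, -0.9], [1.1, 0.3], [0.4, -1.0], [1.0, 0.5], [-0.7, 2.9]]
top [ 0.5508 -0.1262 -0.3318] [[1.9, 0.9], [0.8, -0.3], [-0.1, -0.8], [-0.2, -0.1], [0.7, 0.2], [-0.8, 2.2], [-0.7, -0.4], [-0.7, -0.6]]
lf [ 0.5621 -0.0322  0.085 ] [array([281.4159, 221.4444]), array([394.8323, 261.1052])]
lr [ 0.5999 -0.0451  0.08  ] [array([262.5006, 232.1599]), array([402.8146, 235.6481])]
k3 [ 0.5041 -0.1582  0.084 ] [array([250.4991, 178.7733]), array([483.7649, 301.1019])]
k2 [ 0.519  -0.1147  0.084 ] [array([262.4116, 191.5062]), array([452.951 , 290.7953])]
```

apply_moves(moves="1 -0.19 0.2 0.035 0 0 -0.02;1 -0.19 0.2 0.035 0 0 -0.02;1 -0.19 0.2 0.035 0 0 -0.02;1 -0.19 0.2 0.035 0 0 -0.02;1 -0.19 0.2 0.035 0 0 -0.02;1 -0.19 0.2 0.035 0 0 -0.02;1 -0.19 0.2 0.035 0 0 -0.02;1 -0.19 0.2 0.035 0 0 -0.02;1 -0.19 0.2 0.035 0 0 -0.02;1 -0.19 0.2 0.035 0 0 -0.02;1 -0.19 0.2 0.035 0 0 -0.02", force=30)

```text
t: 2.52
eef_pos: [0.399, 0.3042, 0.1852]
tool_rot: [-0.0, 0.817, 0.576, 0.0]
contact_force: [0.5, 0.8, -0.2]
gripper_width: -0.0
```

apply_moves(moves="1 -0.19 0.2 0.035 0 0 -0.02;1 -0.19 0.2 0.035 0 0 -0.02;1 -0.19 0.2 0.035 0 0 -0.02;1 -0.19 0.2 0.035 0 0 -0.02;1 -0.19 0.2 0.035 0 0 -0.02;1 -0.19 0.2 0.035 0 0 -0.02;1 -0.19 0.2 0.035 0 0 -0.02;1 -0.19 0.2 0.035 0 0 -0.02;1 -0.19 0.2 0.035 0 0 -0.02;1 0 0 0 0 0 0;1 0 0 0 0 0 0")

```text
t: 3.43
eef_pos: [0.5347, 0.0382, 0.1472]
tool_rot: [0.0, 0.815, 0.579, -0.0]
contact_force: [0.4, 0.7, 0.5]
gripper_width: 0.0
```

```bash
cat > go.py <<'E'
from h import *
import sys
np.set_printoptions(precision=4,suppress=True)
from scipy.spatial.transform import Rotation as Ro
def where(tgts):
    q=np.load('q.npy');o=bot.get_obs();w=o['tool_rot'];R=Ro.from_quat([w[1],w[2],w[3],w[0]]).as_matrix()
    c,s=np.cos(q[2]),np.sin(q[2])
    d=o['eef_pos']-[q[0],q[1],.05]
    print('t',o['t'],'tcp',o['eef_pos'],'F',o['contact_force'],'g',o['gripper_width'])
    print('in organiser mm',1e3*np.array([c*d[0]+s*d[1],-s*d[0]+c*d[1],d[2]]),'yaw err deg',np.degrees(np.arctan2(R[1,0],R[0,0])-(q[2]+np.pi/2)),'z',R[:,2])
    for t in tgts:
        x=np.array(t)/1e3; T=np.array([q[0]+c*x[0]-s*x[1],q[1]+s*x[0]+c*x[1],.05+x[2]])
        print(t,'tool shift units',R.T@(T-o['eef_pos'])/.12)
if __name__=='__main__': where(eval(sys.argv[1]))
E
python3 go.py "[(-21,94,60),(-21,94,30),(-34,-45,60),(21,94,60)]"
```

```text
t 3.4333 tcp [0.5347 0.0382 0.1472] F [0.3559 0.7056 0.4527] g 0.0001523008593378881
in organiser mm [-68.6526 150.6802  97.1922] yaw err deg -0.29930144712885637 z [ 0.0001 -0.0007 -1.    ]
(-21, 94, 60) tool shift units [-0.4701  0.3995  0.3104]
(-21, 94, 30) tool shift units [-0.4699  0.3994  0.5604]
(-34, -45, 60) tool shift units [-1.6289  0.2972  0.3111]
(21, 94, 60) tool shift units [-0.4682  0.7495  0.3105]
```

apply_moves(moves="1 -0.1175 0.1 0 0 0 0;1 -0.1175 0.1 0 0 0 0;1 -0.1175 0.1 0 0 0 0;1 -0.1175 0.1 0 0 0 0;1 0 0 0.1 0 0 0;1 0 0 0.1 0 0 0;1 0 0 0.11 0 0 0;1 0 0 0 0 0 0;1 0 0 0 0 0 0")

```text
t: 4.18
eef_pos: [0.5599, -0.0266, 0.1089]
tool_rot: [-0.001, 0.813, 0.582, -0.001]
contact_force: [0.6, -0.6, 0.2]
gripper_width: 0.002
```

```bash
python3 go.py "[(-21,94,30)]"; python3 - <<'E'
from h import *
save(imaging.read_camera('scene'),'s2.png',(140,110,360,310),3.5); save(imaging.read_camera('top'),'t2.png',(320,160,610,390),2.7)
E
```

```text
t 4.1833 tcp [ 0.5599 -0.0266  0.1089] F [ 0.6007 -0.6044  0.2054] g 0.0024721633759589106
in organiser mm [-23.8318  97.5831  58.8735] yaw err deg 0.09341903625748585 z [-0.003   0.0006 -1.    ]
(-21, 94, 30) tool shift units [-0.0298  0.0243  0.2406]
```

View pics/s2.png

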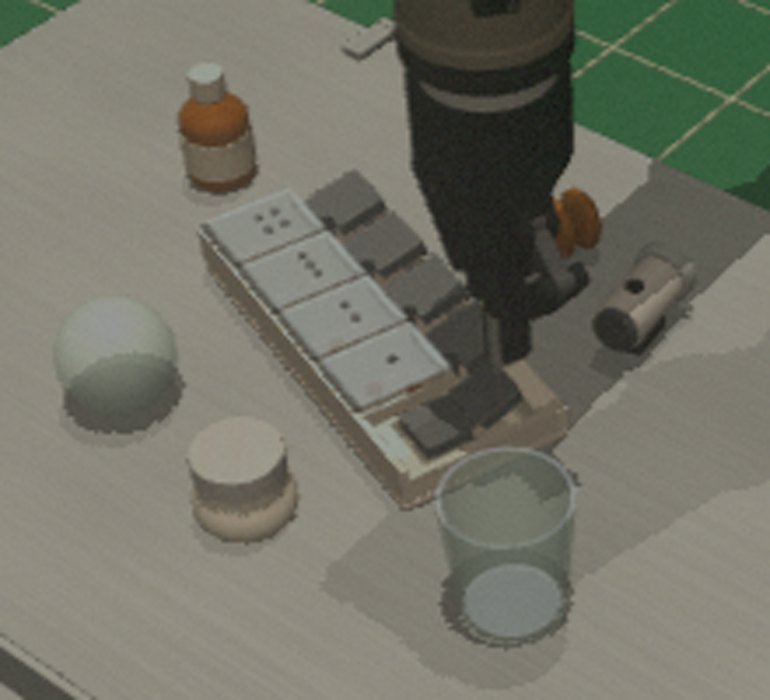

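View pics/t2.png

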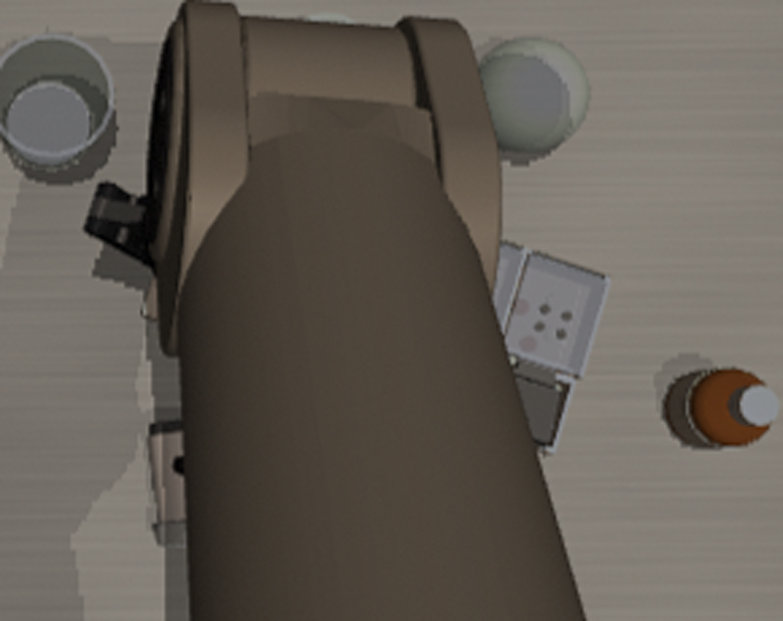

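apply_moves(moves="1 -0.03 0.02 0.05 0 0 0;1 0 0 0.05 0 0 0;1 0 0 0.04 0 0 0;1 0 0 0.03 0 0 0;1 0 0 0.03 0 0 0;1 0 0 0.02 0 0 0;1 0 0 0 0 0 0;1 0 0 0 0 0 0")

```text
t: 4.95
eef_pos: [0.5627, -0.0328, 0.0836]
tool_rot: [0.0, 0.814, 0.581, 0.0]
contact_force: [0.5, 1.2, -0.1]
gripper_width: -0.001
```

```bash
python3 go.py "[(-21,94,30)]"
```

```text
t 4.95 tcp [ 0.5627 -0.0328  0.0836] F [ 0.5168  1.2046 -0.0681] g -0.0012596575795666544
in organiser mm [-19.2063  92.6207  33.6045] yaw err deg -0.04477627110693361 z [ 0.0006 -0.0002 -1.    ]
(-21, 94, 30) tool shift units [ 0.0115 -0.015   0.03  ]
```

apply_moves(moves="1 0 -0.01 0.015 0 0 0;1 0 0 0.015 0 0 0;1 0 0 0 0 0 0;1 0 0 0 0 0 0")

```text
t: 5.28
eef_pos: [0.5614, -0.0323, 0.0801]
tool_rot: [0.0, 0.814, 0.581, 0.0]
contact_force: [0.6, -0.3, 0.4]
gripper_width: 0.003
```

apply_moves(moves="1 0 0 0.01 0 0 0;1 0 0 0 0 0 0;1 0 0 0 0 0 0")

```text
t: 5.53
eef_pos: [0.5614, -0.0323, 0.0799]
tool_rot: [-0.0, 0.814, 0.581, 0.0]
contact_force: [-4.6, 0.3, 11.3]
gripper_width: -0.0
```

```bash
python3 go.py "[(-21,94,30)]"; python3 - <<'E'
from h import *
save(imaging.read_camera('scene'),'s3.png',(220,160,340,260),6.5)
E
```

```text
t 5.5333 tcp [ 0.5614 -0.0323  0.0799] F [-4.5595  0.3478 11.275 ] g -4.5004480118984966e-05
in organiser mm [-20.5602  92.691   29.9315] yaw err deg -0.05159676592421693 z [ 0.0004  0.0005 -1.    ]
(-21, 94, 30) tool shift units [ 0.0109 -0.0037 -0.0006]
```

View pics/s3.png

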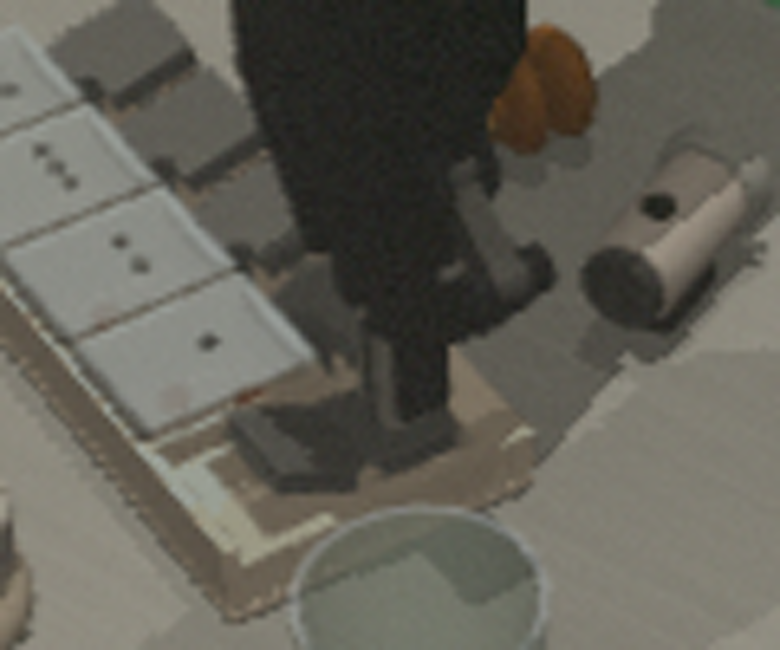

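apply_moves(moves="1 0 0 -0.1 0 0 0;1 0 0 -0.2 0 0 0;1 0 0 -0.1 0 0 0;1 -0.2 -0.02 0 0 0 0;1 -0.2 -0.02 0 0 0 0;1 -0.2 -0.02 0 0 0 0;1 -0.2 -0.02 0 0 0 0;1 -0.2 -0.02 0 0 0 0;1 -0.15 -0.02 0 0 0 0;1 0 0 0 0 0 0;1 0 0 0 0 0 0;1 0 0 0 0 0 0")

```text
t: 6.58
eef_pos: [0.5033, -0.1574, 0.1272]
tool_rot: [0.0, 0.814, 0.581, 0.0]
contact_force: [-0.3, 0.1, -0.5]
gripper_width: -0.002
```

```bash
python3 go.py "[(-35,-45,50),(-35,-45,29)]"; python3 - <<'E'
from h import *
save(imaging.read_camera('scene'),'s4.png',(140,110,360,310),3.5);save(imaging.read_camera('top'),'t4.png',(320,160,610,390),2.7)
E
```

```text
t 6.5833 tcp [ 0.5033 -0.1574  0.1272] F [-0.289   0.0516 -0.4962] g -0.0017027567134896284
in organiser mm [-35.0187 -44.5083  77.1579] yaw err deg -0.0051306381600579945 z [ 0.0007  0.0005 -1.    ]
(-35, -45, 50) tool shift units [-0.0042  0.      0.2263]
(-35, -45, 29) tool shift units [-0.0044 -0.      0.4013]
```

View pics/s4.png

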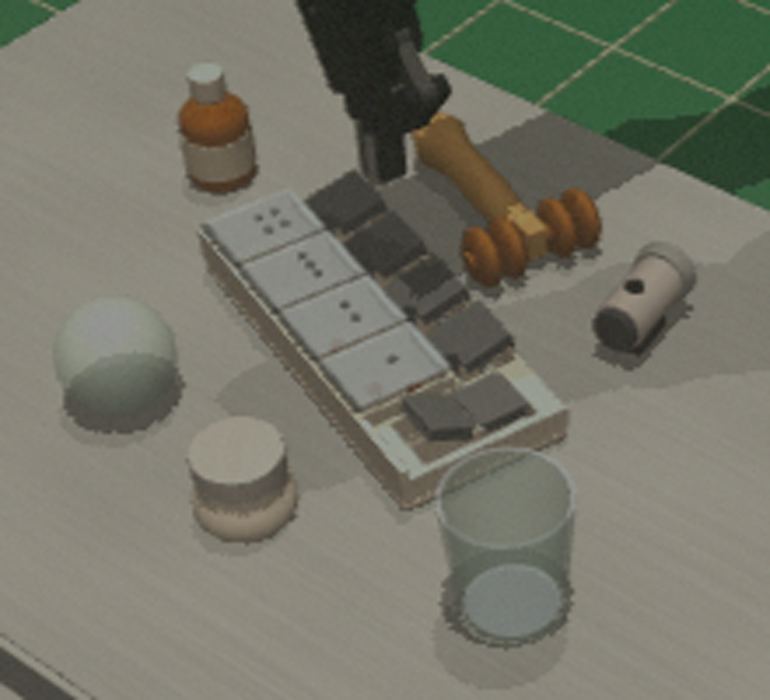

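View pics/t4.png

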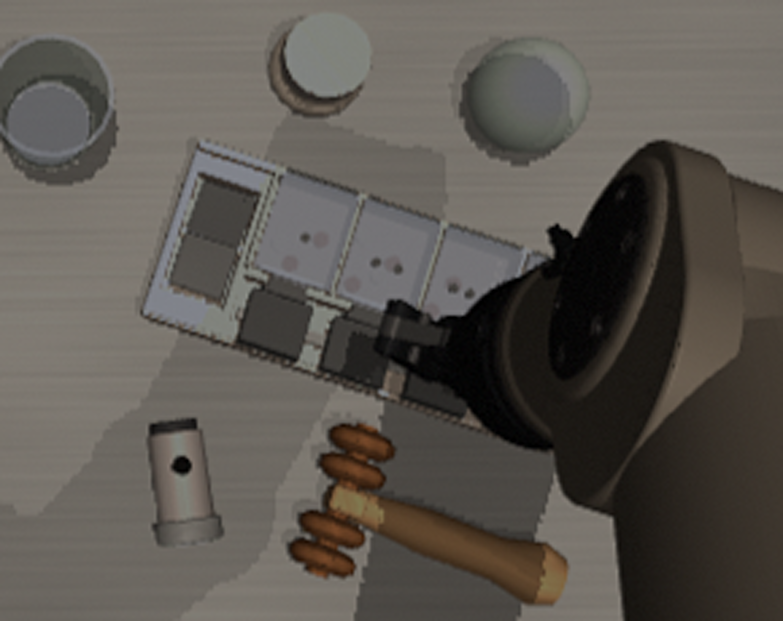

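apply_moves(moves="1 -0.004 0 0.1 0 0 0;1 0 0 0.1 0 0 0;1 0 0 0.06 0 0 0;1 0 0 0.04 0 0 0;1 0 0 0.04 0 0 0;1 0 0 0.03 0 0 0;1 0 0 0.02 0 0 0;1 0 0 0 0 0 0;1 0 0 0 0 0 0")

```text
t: 7.43
eef_pos: [0.5021, -0.1581, 0.0802]
tool_rot: [-0.001, 0.814, 0.581, -0.0]
contact_force: [-3.0, 1.7, 5.2]
gripper_width: 0.0
```

```bash
python3 go.py "[(-35,-45,29)]"; python3 - <<'E'
from h import *
save(imaging.read_camera('scene'),'s5.png',(140,110,360,310),3.5)
E
```

```text
t 7.4333 tcp [ 0.5021 -0.1581  0.0802] F [-3.0069  1.7107  5.2393] g 0.00046339837210449344
in organiser mm [-35.8931 -45.6082  30.218 ] yaw err deg -0.033860409148316534 z [-0.0012  0.0009 -1.    ]
(-35, -45, 29) tool shift units [0.0051 0.0075 0.0101]
```

View pics/s5.png

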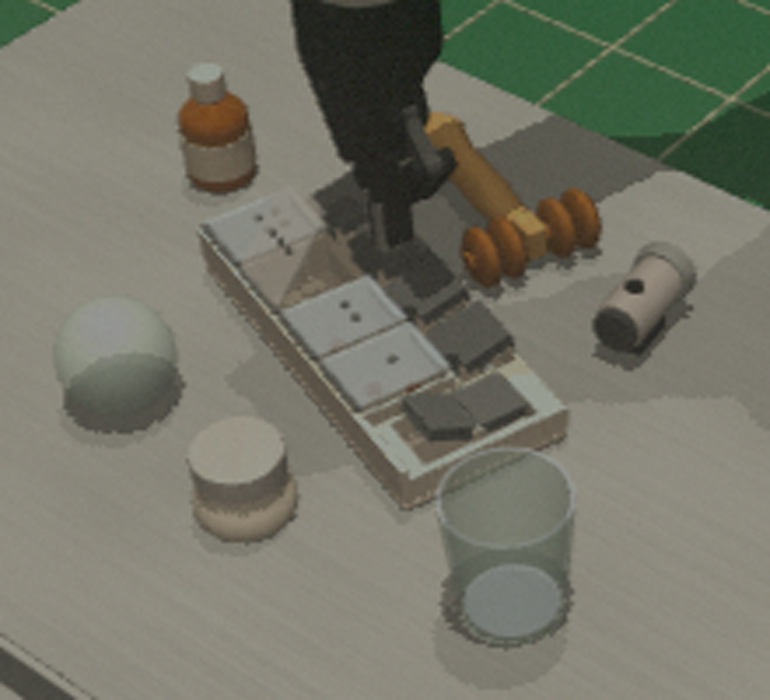

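apply_moves(moves="1 0 0 -0.1 0 0 0;1 0 0 -0.2 0 0 0;1 0 0 -0.2 0 0 0;1 0.2 0 0 0 0 0;1 0.2 0.02 0 0 0 0;1 0.2 0.08 0 0 0 0;1 0.2 0.12 0 0 0 0;1 0.2 0.12 0 0 0 0;1 0.16 0.12 0 0 0 0;1 0 0 0 0 0 0;1 0 0 0 0 0 0;1 0 0 0 0 0 0")

```text
t: 8.48
eef_pos: [0.5995, -0.0457, 0.1399]
tool_rot: [0.0, 0.814, 0.581, -0.0]
contact_force: [-1.3, -0.1, 0.0]
gripper_width: 0.001
```

```bash
python3 go.py "[(21,93.5,50),(21,93.5,30)]"; python3 - <<'E'
from h import *
save(imaging.read_camera('scene'),'s6.png',(140,110,360,310),3.5)
E
```

```text
t 8.4833 tcp [ 0.5995 -0.0457  0.1399] F [-1.324  -0.056   0.0016] g 0.0014200869581793216
in organiser mm [19.7861 92.3677 89.9368] yaw err deg -0.0787350883267191 z [-0.0005 -0.0006 -1.    ]
(21, 93.5, 50) tool shift units [0.0097 0.0102 0.3328]
(21, 93.5, 30) tool shift units [0.0098 0.0103 0.4995]
```

View pics/s6.png

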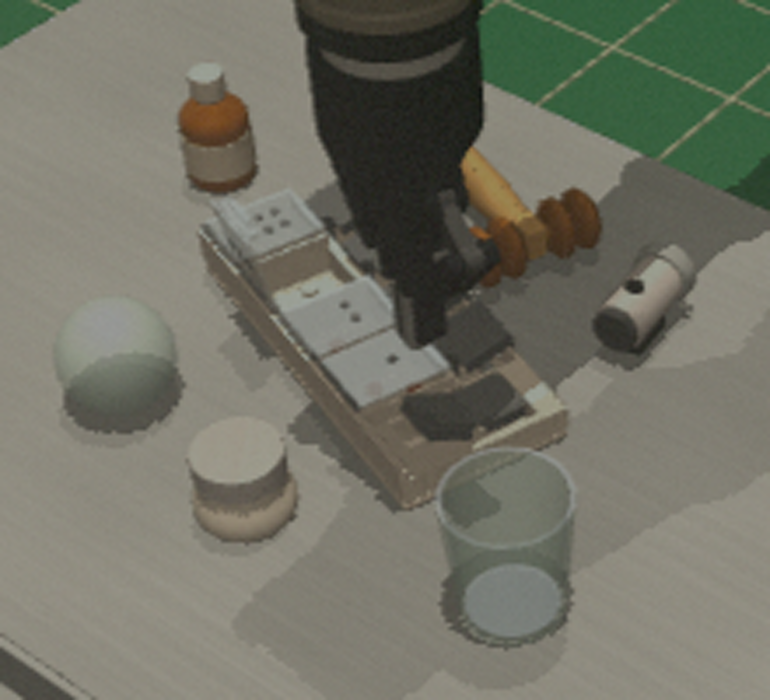

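apply_moves(moves="1 0.008 0.008 0.1 0 0 0;1 0 0 0.12 0 0 0;1 0 0 0.1 0 0 0;1 0 0 0.05 0 0 0;1 0 0 0.04 0 0 0;1 0 0 0.03 0 0 0;1 0 0 0.03 0 0 0;1 0 0 0.02 0 0 0;1 0 0 0 0 0 0;1 0 0 0 0 0 0")

```text
t: 9.37
eef_pos: [0.6009, -0.0439, 0.0812]
tool_rot: [-0.0, 0.814, 0.581, -0.0]
contact_force: [0.9, -0.9, 0.7]
gripper_width: -0.003
```

apply_moves(moves="1 0 0 0.015 0 0 0;1 0 0 0 0 0 0;1 0 0 0 0 0 0;1 0 0 0 0 0 0")

```text
t: 9.7
eef_pos: [0.6011, -0.0439, 0.08]
tool_rot: [-0.0, 0.814, 0.581, 0.0]
contact_force: [-0.9, 0.2, 6.0]
gripper_width: 0.001
```

```bash
python3 go.py "[(21,93.5,30)]"
```

```text
t 9.7 tcp [ 0.6011 -0.0439  0.08  ] F [-0.8945  0.2183  5.991 ] g 0.0010008657380697831
in organiser mm [20.7099 94.529  30.0109] yaw err deg -0.028077685329882515 z [-0.0003  0.0006 -1.    ]
(21, 93.5, 30) tool shift units [-0.0086  0.0024  0.0001]
```

A little firmer, then retract and clear the views.

apply_moves(moves="1 0 0 0.01 0 0 0;1 0 0 0 0 0 0;1 0 0 0 0 0 0")

```text
t: 9.95
eef_pos: [0.6012, -0.0439, 0.0798]
tool_rot: [-0.0, 0.814, 0.581, 0.0]
contact_force: [-4.9, 0.3, 16.0]
gripper_width: 0.0
```

apply_moves(moves="1 0 0 -0.1 0 0 0;1 0 0 -0.2 0 0 0;1 0 0 -0.3 0 0 0;1 0 0 -0.3 0 0 0;1 0.2 -0.15 -0.1 0 0 0;1 0.2 -0.2 0 0 0 0;1 0.2 -0.2 0 0 0 0;1 0.2 -0.2 0 0 0 0;1 0.2 -0.2 0 0 0 0;1 0.2 -0.2 0 0 0 0;1 0.2 -0.2 0 0 0 0;1 0.2 -0.2 0 0 0 0")

```text
t: 10.95
eef_pos: [0.4862, 0.1991, 0.1985]
tool_rot: [-0.0, 0.814, 0.581, -0.0]
contact_force: [0.8, -0.0, -0.6]
gripper_width: -0.003
```

apply_moves(moves="1 0.2 -0.2 0 0 0 0;1 0.2 -0.2 0 0 0 0;1 0.2 -0.2 0 0 0 0;1 0 0 0 0 0 0;1 0 0 0 0 0 0")

```text
t: 11.37
eef_pos: [0.4413, 0.2914, 0.1983]
tool_rot: [-0.0, 0.812, 0.583, -0.0]
contact_force: [0.1, 0.4, -0.2]
gripper_width: 0.001
```

```bash
python3 - <<'E'
from h import *
a=imaging.read_camera('scene');b=imaging.read_camera('top')
save(a,'s7.png',(140,110,360,310),3.5); save(b,'t7.png',(320,160,610,390),2.7)
for n,p in(('scene',a),('top',b)):
    for k in ['organiser','roller','bike_light','paperweight','tumbler','pill_bottle','cream_jar']:
        r=nets.spot_point(p,k)
        if r: print(n,k,r[0]['location'])
print(bot.get_obs()['t'])
E
```

```text
scene organiser [248.9, 209.1]
scene roller [283.8, 175.3]
scene bike_light [325.0, 205.2]
scene paperweight [179.0, 222.6]
scene tumbler [283.6, 284.8]
scene pill_bottle [201.8, 159.1]
scene cream_jar [210.1, 253.2]
top organiser [454.2, 268.3]
top roller [467.0, 352.3]
top bike_light [386.4, 334.2]
top paperweight [508.5, 199.6]
top tumbler [338.1, 206.0]
top pill_bottle [578.4, 308.9]
top cream_jar [434.5, 188.2]
12.1667
```

View pics/s7.png

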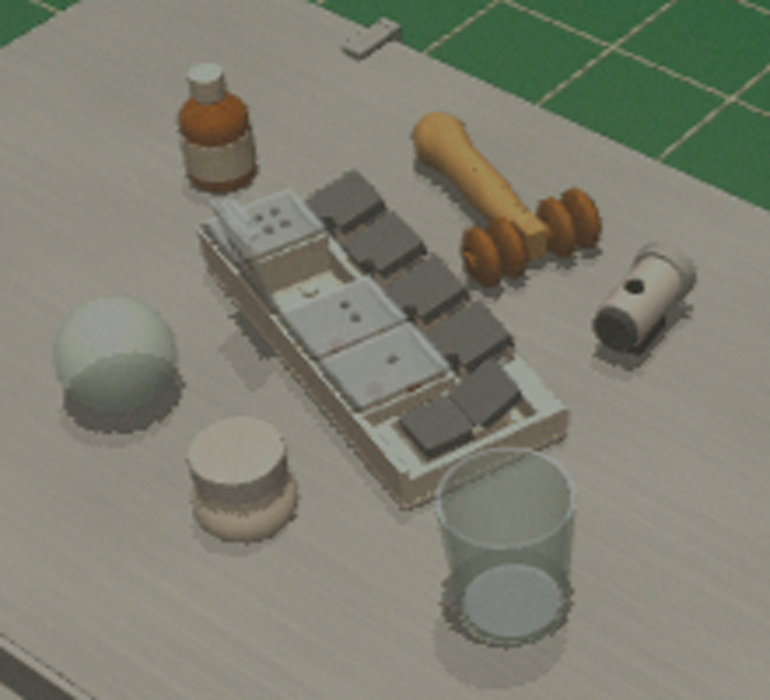

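View pics/t7.png

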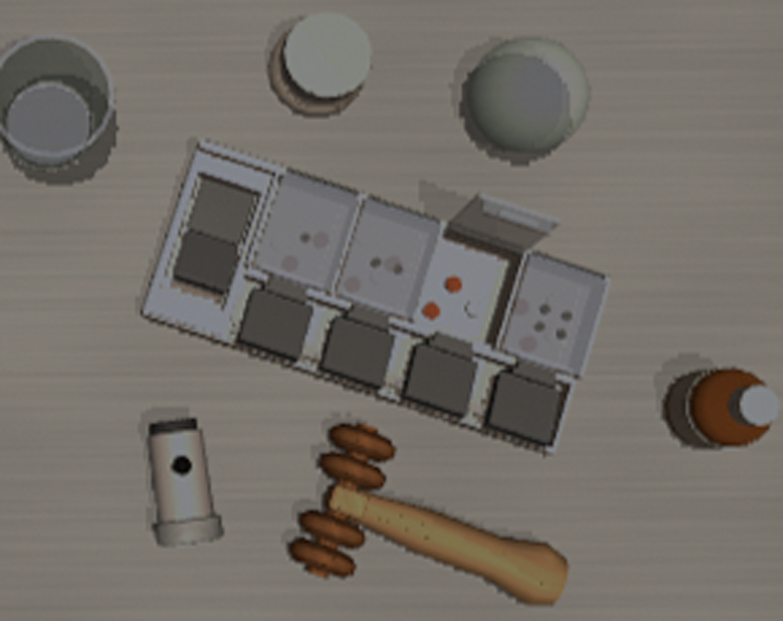

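The pictures show lid 3 standing open at about (500,220) in the top view. The other lids are shut, the rocker is back in its locked position at about (215,235), and nothing else has moved. Handing in.

```bash
python3 -c "
from station import bot
print(bot.hand_in())"
```

```text
the job is handed in; nothing more can be done
None
```

The job is done and handed in at about 12 s of the 48 s allowed; no verdict came back.

With the shut fingertips I worked in the order asked:
1. **Unlock:** I pressed the rocker's near end until it stopped, at 29.9 mm above the organiser's underside with 11 N. The design height for fully down is 30 mm.
2. **Open lid 3:** I pressed the third key down to 30.2 mm with about 5 N. That is short of its fully-down 29 mm, but lid 3 let go and sprang open.
3. **Lock:** I pressed the rocker's far end until it stopped, at 30.0 mm and then 29.8 mm, reaching 16 N. Then I moved the arm clear.

The last pictures from both cameras show:
- Lid 3 stands open, and lids 1, 2 and 4 are shut.
- The rocker looks as it did at the start, in the locked position.
- The organiser and all other things appear in the same places as before the work.
- The robot is touching nothing.

The networks' points for the roller and bike light differ by up to about 7 pixels from the first look. The pictures show no shift of either, so I put this down to network noise. No check failed.

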